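# Shut the UV curing box and set its timer dial to the red mark

### The job

The ring blank in the white UV curing box is ready for its cure. Unlock the lid's folding stay by pushing its red ball down past centre while the lid is still up, lower the lid by its bar gently all the way shut without letting it drop, and only then turn the dial of the grey timer unit clockwise until its black pointer stands at the red mark. Leave the ring blank, pliers, tweezers and loupe where they are.

Things in the scene. Friction and masses are not known exactly. Their poses are not given: they have to be found in the camera images.
- curing_box: white UV curing box, fixed to the board, on the left or on the right of it: open-topped chamber 92 x 92 mm, 72 mm high. Origin: centre of its underside. x points from its front (robot's side) to the hinge at the back, y to the side with the stay, z up.
- lid (a joint): lid (rad): 0 as found, open 68 degrees above level, locked by the stay; grows as it shuts; 1.187 = fully shut, level, no latch. 0.3 kg, 90 x 86 x 10 mm, white frame, amber window. Once the stay is unlocked, hinge friction holds it while it is steeper than about 35 degrees; lower down it falls if not held.
- lid_hinge (a point): point on the lid's hinge axis at the back edge of the chamber, mid-width of the lid, 76 mm above the board; the axis runs along the box's y.
- lid_bar (a point): middle of the lid's steel bar handle: round, 10 mm thick, 76 mm long, parallel to the hinge, 128 mm from its axis, 34 mm beyond the lid's free edge, on two arms 68 mm apart. Pinched from above (fingers closing along the box's x) it turns between the pads. At the start 48 mm in front of the hinge and 195 mm above the board; shut, 128 mm in front and 76 mm up.
- stay_knuckle (a joint): bend of the two-link folding stay at its knuckle (rad): 0 as found (locked, on its stop 5 mm over centre, bulging up and to the front), about 0.25 = links in line; grows as the knuckle folds down and back; about 3 with the lid shut. Links 40 mm each, from the top of the chamber's +y wall to the lid's side.
- stay_ball (a point): centre of the red ball, 20 mm diameter, on a stem sticking out sideways (box +y) from the stay's knuckle, 48 mm outside the lid's side edge. Locked, it is about 99 mm above the board. Pushing it 15 to 20 mm down and as far to the back (box +x), with a few newtons, breaks the lock; the lid sinks 0.2 to 0.3 rad and stays. It folds down beside the chamber as the lid shuts.
- timer_unit: grey timer unit, 92 x 92 mm, top at 58 mm, fixed to the board on the other side from the curing box. Origin: centre of its underside; x points away from its front, z up. The dial's axis is vertical through the origin.
- dial (a joint): angle of the dial (rad): 0 = low end stop, pointer along the timer unit's +y; grows clockwise seen from above, up to 3.4; friction 0.04 Nm, stays where it is left. The red mark lies 0.5 to 2.6 rad clockwise of the starting pointer.
- dial_grip (a point): on the dial's vertical axis, 84 mm above the board: where to grip its upright aluminium grip bar, 13 mm thick, 42 mm long (along the pointer), top at 97 mm; below it a round skirt, 54 mm diameter, top at 69 mm.
- dial_pointer (a point): outer end of the dial's black pointer line, 28 mm from the dial axis; the end of the grip bar on that side is black too. Turns with the dial.
- set_mark (a point): inner end of the red mark on the fixed black setting ring (82 mm diameter, white ticks) round the dial, 28 mm from the dial axis, elsewhere each time. The dial is set when the pointer end stands at this point.
- workpiece: white ring blank, 28 mm diameter, 9 mm high, lying on the chamber's floor; origin under its centre
- pliers: green-handled pliers, 140 x 47 x 11 mm, lying near the front edge of the board in the middle; origin under its centre
- tweezers: steel tweezers, 130 x 15 x 8 mm, lying in the middle of the board behind the pliers; origin under its centre
- loupe: small pale round loupe, 31 mm diameter, 19 mm high, near the front left of the board; origin under its centre
Mind the look-alikes: they are no part of the job. Of the things that look like the timer_unit, the larger one is meant.

How it is judged:
On the way, in this order (a step that is already met when the one before it is completed fails the run):
1. the stay is broken well past centre while the lid is still up (value of joint stay_knuckle above 0.5 rad and value of joint lid below 0.6 rad), for 0.1 s.
2. the lid is fully shut (value of joint lid above 1.157 rad), for 0.2 s.
3. the dial's pointer stands at the red mark (horizontal distance between dial_pointer and set_mark below 0.003 m), for 0.2 s.
At the end, for the whole second after the job is handed in: The lid is fully shut (within 0.03 rad) and the dial is at rest with the end of its pointer within 3 mm of the red mark (about 6 degrees) (value of joint lid above 1.157 rad and horizontal distance between dial_pointer and set_mark below 0.003 m and velocity of joint dial between -0.05 and 0.05 rad/s); the robot touches nothing.
It fails at once if the lid drops shut: it moves faster than 1.5 rad/s (bar at 0.2 m/s) in the last 20 degrees (value of joint lid above 0.84 rad and velocity of joint lid above 1.5 rad/s).
It fails at once if the ring blank is moved by more than 15 mm (distance of workpiece from where it was at the start of the episode above 0.015 m).
It fails at once if the pliers, the tweezers or the loupe are moved by more than 20 mm (distance of any of pliers, tweezers, loupe from where it was at the start of the episode above 0.02 m).
It also fails if it takes over 72 s, if anything falls off the work surface, if the arm or the gripper's body presses on something with over 40 N, if the wrist force passes 120 N, or if a joint passes its speed limit or range.

### The arm

A 6-joint arm with a two-finger parallel gripper is mounted at the origin on a cart in front of the work surface, level with it; the furniture and walls round the work are solid. World frame = base frame: x ahead of the robot, y to its left, z up, the work surface at z = 0. Lengths are in m, angles in rad, forces in N, time in s.
With the tool pointing down it reaches from about 0.25 to 0.725 m from the base axis. Payload 4 kg.
Tool frame: the origin (TCP) lies on the centre line of the jaws, within the pads' length; the fingertips stand 17 mm ahead of it and the grasp point (between the pads) lies 2 mm behind it; z points along the fingers, y is the direction in which the jaws open and shut (so a half turn about z gives the same grasp; the last joint's range is limited). The gripper opens to 85 mm and grips with 20 to 120 N. Pads are 22 mm wide; open, the fingers measure 114 mm over their backs; the gripper's body (76 mm by 85 mm) begins 54 mm behind the grasp point. The pads swing forward as they close: fully open they stand 13 mm farther back than shut.
Start: joints at [1.198, 0.241, 0.005, 1.335, 0, 1.571], TCP at [0.182, 0.466, 0.248] pointing down, gripper open.
Joint ranges: [-2.72, 2.72], [-1.05, 1.87], [-1.09, 1.28], [-1.99, 2.15], [-1.42, 1.44], [-3.14, 3.14]. Speed limits (rad/s): [2.79, 2.79, 3.14, 3.14, 3.14, 3.14].

### API

Orientations are given as a rotation vector (axis times angle).
In Python, from plant import readout, imaging, workorder gives the robot as it stands.
- The arm moves only by the tool play_rows, never from a script. Its argument "motion" is text: rows parted by semicolons, each of 5 numbers parted by spaces: the shift along the tool's x, y, z in cm, then the turn about the tool's z in rad, then the finger opening in cm, from 0 to 8.54. A call has exactly 10 rows; each row is the pose to reach, as a shift and turn from the pose measured when the call began, along the tool's axes at that moment; what a row does not reach only later rows make up. A row lasts 1/12 s, in which the tool goes at most 41.7 mm and 7.16 degrees, less where a joint would pass 70% of its speed; a pose out of reach is approached as far as the arm can. A call with a gripper value outside its range is refused whole. The fingers move at their own pace and stop on an object; the grip force is fixed at half the most. Time passes only in rows, so rows that repeat a pose let the fingers close, or fill a call up. It gives the time, the measured TCP pose, the force and the opening at its end, in the units of the state.
- readout.get_obs(): the state, without advancing time (a new reading comes with each control period).
- imaging.get_image(name): name is "side" or "top" or "wrist"; returns a dict with "frame" (384x512x3 uint8, red, green, blue), "z_map" (384x512 float32, m along the optical axis (not along the pixel's ray), 0 where there is no reading), "vertical_fov" (degrees; the focal length in pixels is half the picture's height over the tangent of half this angle, whatever the lens; pixels are square), "cx", "cy" (the principal point, pixels), "rvec" (rotation vector, rad) and "tvec" (3), from world to camera coordinates, as OpenCV has them. Camera axes: x right, y down, z forward; pixel columns grow to the right and rows downward; lengths in m; the calibration is good to about 2 mm. A picture is of the moment at which its call begins.
- workorder.close_job(): hands the job in, once; it reports no verdict.
The state is a dict: "time": time; "qpos": joint angles; "joint_velocities": joint speeds; "effort": joint torques, N m; "tcp_pos": TCP position; "ee_rot": TCP orientation; "ft_force": force on the tool from outside, world axes, zero at the start; "wrist_torque": the same for the moment, N m; "grip_width": finger opening in m.
Only numpy, scipy, OpenCV 4.12 (cv2) and the standard library are available. Lean on these libraries where they do the work, as an engineer would, in place of code of your own. Each camera call takes 0.05 s, during which the arm holds its last target.

## Working session

There is one attempt and no reset: what is moved stays moved. The work goes in short steps, Python scripts to look and compute and a tool call to move; the robot and the scene stay as the last step left them, time stands still between calls to the robot, and variables do not carry over. Pictures are saved under pics/ and viewed, and the job is handed in when it is done.

Besides the shell and the picture viewer there is one more tool, called as name(argument=value, ...), one argument or row to a line, values as JSON. play_rows: Moves the arm, as the interface text tells. Its arguments: {"type":"object","properties":{"motion":{"type":"string"}},"required":["motion"]}

```bash
mkdir -p pics; ls; cat > h.py <<'E'
import numpy as np, cv2
from scipy.spatial.transform import Rotation as R
from plant import readout, imaging, workorder
def cam(n,save=None):
    d=imaging.get_image(n)
    if save: cv2.imwrite('pics/'+save+'.png',cv2.cvtColor(d['frame'],cv2.COLOR_RGB2BGR))
    return d
def f(d): return d['frame'].shape[0]/2/np.tan(np.radians(d['vertical_fov'])/2)
def w(d,u,v,z=None):
    z=d['z_map'][int(v),int(u)] if z is None else z
    p=np.array([(u-d['cx'])/f(d)*z,(v-d['cy'])/f(d)*z,z])
    Rm=R.from_rotvec(np.ravel(d['rvec'])).as_matrix()
    return Rm.T@(p-np.ravel(d['tvec']))
def cloud(d):
    z=d['z_map'];v,u=np.indices(z.shape)
    P=np.stack([(u-d['cx'])/f(d)*z,(v-d['cy'])/f(d)*z,z],-1)
    Rm=R.from_rotvec(np.ravel(d['rvec'])).as_matrix()
    return (P-np.ravel(d['tvec']))@Rm
def onplane(d,u,v,h):
    Rm=R.from_rotvec(np.ravel(d['rvec'])).as_matrix();c=-Rm.T@np.ravel(d['tvec'])
    r=Rm.T@np.array([(u-d['cx'])/f(d),(v-d['cy'])/f(d),1]); return c+r*(h-c[2])/r[2]
def proj(d,p):
    Rm=R.from_rotvec(np.ravel(d['rvec'])).as_matrix();q=Rm@np.array(p)+np.ravel(d['tvec'])
    return q[:2]/q[2]*f(d)+[d['cx'],d['cy']]
E
python3 - <<'E'
from h import *
np.set_printoptions(precision=4,suppress=True)
o=readout.get_obs();print(o)
for n in ['side','top','wrist']:
    d=cam(n,n+'0');Rm=R.from_rotvec(np.ravel(d['rvec'])).as_matrix();print(n,d['vertical_fov'],d['cx'],d['cy'],-Rm.T@np.ravel(d['tvec']))
E
```

```text
pics
{'time': 0.0, 'qpos': array([1.198 , 0.2414, 0.0037, 1.3352, 0.    , 1.5708]), 'joint_velocities': array([ 0.001 , -0.0016, -0.0011,  0.0002,  0.0003,  0.0006]), 'effort': array([  0.0012, -37.2313,  25.241 ,   0.0169,   0.0002,  -0.    ]), 'tcp_pos': array([0.1819, 0.4651, 0.2474]), 'ee_rot': array([-0.5822, -3.0868,  0.0033]), 'ft_force': array([ 0.5403, -0.416 ,  0.1244]), 'wrist_torque': array([ 0.0735, -0.0343,  0.008 ]), 'grip_width': 0.08535626989690855}
side 47.04264415235772 250.96762624304696 191.75722204922891 [0.5613 0.8245 0.5223]
top 44.87407048119665 256.7037605140958 193.46059812431034 [0.3572 0.009  1.1179]
wrist 59.3651684263301 259.0809047923792 196.53609272960225 [0.1076 0.4949 0.3731]
```

View pics/top0.png

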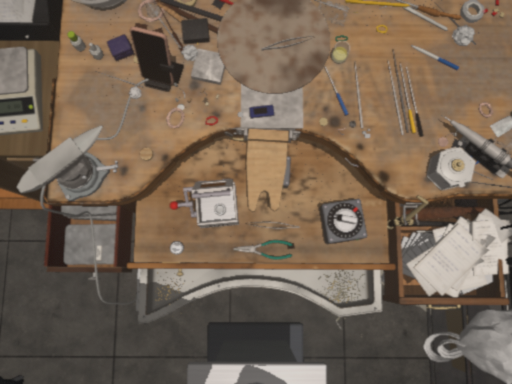

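View pics/side0.png

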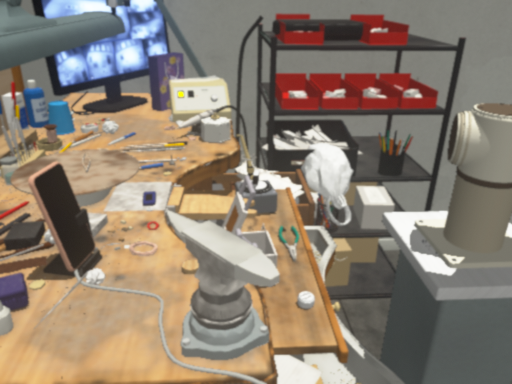

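View pics/wrist0.png

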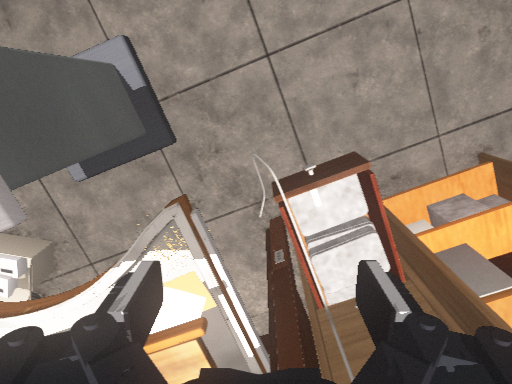

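The top view shows the white box at about (214,202) with its red ball at (174,205). The grey timer is at (344,220). The pale, smaller unit at (452,168) is a look-alike. I'll enlarge both to confirm.

```bash
python3 - <<'E'
from h import *
np.set_printoptions(precision=4,suppress=True)
d=cam('top')
b=cv2.cvtColor(d['frame'],cv2.COLOR_RGB2BGR)
a=cv2.resize(b[170:235,160:250],None,fx=6,fy=6,interpolation=2)
c=cv2.resize(b[190:250,312:377],None,fx=6,fy=6,interpolation=2)
e=cv2.resize(b[140:200,420:485],None,fx=4,fy=4,interpolation=2)
cv2.imwrite('pics/ca.png',a);cv2.imwrite('pics/cc.png',c);cv2.imwrite('pics/ce.png',e)
C=cloud(d)
print('timer',w(d,344,220),'other',w(d,452,168),'ball',w(d,174,205),)
print('board',w(d,320,255), w(d,200,255))
E
```

```text
timer [ 0.4724 -0.1927  0.0943] other [ 0.5719 -0.4018  0.1825] ball [0.5016 0.1821 0.1075]
board [ 0.3986 -0.1517  0.0003] [0.3969 0.1342 0.0026]
```

View pics/ca.png

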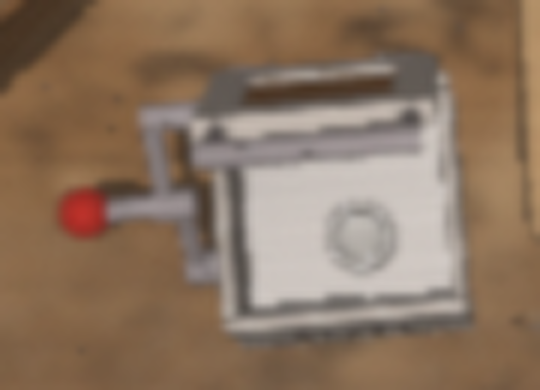

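View pics/cc.png

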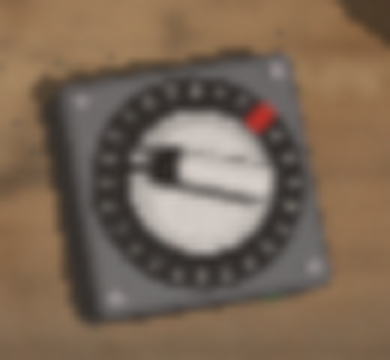

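View pics/ce.png

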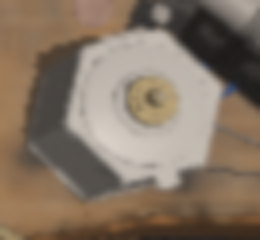

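Timer confirmed: the larger square unit has a black pointer at left, (135,165) in its crop, and a red mark at upper right, (262,117). The hexagonal unit has neither. Next I'll measure precisely.

```bash
python3 - <<'E'
from h import *
np.set_printoptions(precision=4,suppress=True)
d=cam('top');C=cloud(d);fr=d['frame'].astype(int);r,g,b=fr[...,0],fr[...,1],fr[...,2]
red=(r>130)&(g<80)&(b<80)
def sub(m,u0,u1,v0,v1):
    q=np.zeros_like(m);q[v0:v1,u0:u1]=m[v0:v1,u0:u1];return q
m=sub(red,160,185,195,215);v,u=np.where(m);print('ball px',u.mean(),v.mean(),len(u),C[m][:,2].max(),'ctr@.099',onplane(d,u.mean(),v.mean(),.099), 'depth med',np.median(C[m],0))
m=sub((C[...,2]>.183)&(C[...,2]<.21),185,250,170,215);v,u=np.where(m);P=C[m];print('bar n',len(u),P.mean(0),P.min(0),P.max(0))
l=cv2.fitLine(P[:,:2].astype(np.float32),2,0,.01,.01).ravel();print('dir',l, 'yaw',np.arctan2(-l[0]*np.sign(l[1]),abs(l[1])))
# chamber top rim
m=sub((C[...,2]>.066)&(C[...,2]<.076),185,250,170,240);P=C[m];rect=cv2.minAreaRect(P[:,:2].astype(np.float32));print('rim',rect,len(P))
# timer top
m=sub((C[...,2]>.052)&(C[...,2]<.063),310,380,190,250);P=C[m];rect=cv2.minAreaRect(P[:,:2].astype(np.float32));print('timer',rect,P[:,2].mean())
m=sub((C[...,2]>.063)&(C[...,2]<.075),310,380,190,250);P=C[m];print('skirt',cv2.minEnclosingCircle(P[:,:2].astype(np.float32)),np.median(P[:,2]))
m=sub((C[...,2]>.088)&(C[...,2]<.103),310,380,190,250);P=C[m];print('gripbar',cv2.minAreaRect(P[:,:2].astype(np.float32)),np.median(P,0),len(P))
m=sub(red,310,380,190,250);v,u=np.where(m);print('mark',u.mean(),v.mean(),len(u),np.median(C[m],0),onplane(d,u.mean(),v.mean(),.059))
E
```

```text
ball px 173.0943396226415 205.0754716981132 53 0.11157332276322834 ctr@.099 [0.5026 0.1856 0.099 ] depth med [0.5015 0.1845 0.1066]
bar n 188 [0.5113 0.0941 0.1985] [0.5033 0.0572 0.1846] [0.5222 0.1314 0.2035]
dir [ 0.0951 -0.9955  0.5113  0.0941] yaw 0.095242225
rim ((0.5100030899047852, 0.10000523924827576), (0.09048900753259659, 0.10410962253808975), 6.021602630615234) 254
timer ((0.4760790467262268, -0.19989418983459473), (0.09188026934862137, 0.09239226579666138), 8.808247566223145) 0.058951729763048175
skirt ((0.47148749232292175, -0.19717378914356232), 0.045186128467321396) 0.067162911742966
gripbar ((0.4757315516471863, -0.19938446581363678), (0.041240666061639786, 0.013830573298037052), 78.69649505615234) [ 0.476  -0.1988  0.0969] 120
mark 355.0769230769231 209.23076923076923 13 [ 0.5012 -0.2251  0.0622] [ 0.5014 -0.2259  0.059 ]
```

```bash
cat >> h.py <<'E'
def rel(p,yaw=None):
    "tool-frame shift cm and turn for target TCP p, tool-y world yaw (mod pi)"
    o=readout.get_obs();M=R.from_rotvec(o['ee_rot']).as_matrix()
    s=M.T@(np.array(p)-o['tcp_pos'])*100
    ty=np.arctan2(M[1,1],M[0,1]);t=0
    if yaw is not None:
        t=ty-yaw;t=(t+np.pi/2)%np.pi-np.pi/2
    print('t',round(o['time'],2),'tcp',o['tcp_pos'].round(4),'tooly yaw',ty.round(4),'z',M[:,2].round(3),'F',o['ft_force'].round(1),'w',round(o['grip_width'],4),'q',o['qpos'].round(2))
    print('  shift cm',s.round(2),'turn',round(t,3))
E
python3 - <<'E'
from h import *
rel([.499,.190,.150],.093)
d=cam('top');C=cloud(d);Z=C[...,2]
m=(C[...,0]>.1)&(C[...,0]<.65)&(C[...,1]>.1)&(C[...,1]<.5)&(Z>.12);print(C[m][::40].round(2))
E
```

```text
t 0.25 tcp [0.182  0.4654 0.2479] tooly yaw 1.198 z [-0.    -0.001 -1.   ] F [-0.2  0.3  0.3] w 0.0855 q [ 1.2   0.24  0.    1.34 -0.    1.57]
  shift cm [-39.55 -14.09   9.8 ] turn 1.105
[[0.64 0.3  0.25]
 [0.62 0.31 0.26]
 [0.62 0.33 0.25]
 [0.62 0.33 0.25]
 [0.65 0.42 0.12]
 [0.65 0.43 0.12]
 [0.65 0.34 0.13]
 [0.65 0.2  0.12]
 [0.61 0.33 0.26]
 [0.65 0.27 0.12]
 [0.64 0.44 0.12]
 [0.64 0.33 0.12]
 [0.65 0.16 0.12]
 [0.6  0.32 0.25]
 [0.64 0.24 0.12]
 [0.6  0.36 0.26]
 [0.64 0.31 0.12]
 [0.64 0.17 0.12]
 [0.6  0.34 0.26]
 [0.64 0.24 0.12]
 [0.6  0.37 0.26]
 [0.64 0.31 0.12]
 [0.64 0.17 0.12]
 [0.59 0.34 0.26]
 [0.63 0.24 0.12]
 [0.59 0.36 0.25]
 [0.63 0.3  0.12]
 [0.63 0.17 0.12]
 [0.63 0.37 0.12]
 [0.63 0.21 0.12]
 [0.59 0.34 0.25]
 [0.62 0.25 0.13]
 [0.59 0.37 0.26]
 [0.62 0.31 0.12]
 [0.62 0.16 0.12]
 [0.62 0.37 0.12]
 [0.62 0.23 0.13]
 [0.58 0.34 0.26]
 [0.62 0.27 0.12]
 [0.58 0.38 0.26]
 [0.62 0.35 0.12]
 [0.62 0.22 0.12]
 [0.58 0.35 0.26]
 [0.61 0.26 0.12]
 [0.58 0.38 0.26]
 [0.61 0.34 0.12]
 [0.61 0.19 0.12]
 [0.57 0.34 0.26]
 [0.61 0.28 0.12]
 [0.57 0.4  0.25]
 [0.6  0.37 
[... 1394 characters left out ...]
0.54 0.44 0.12]
 [0.54 0.34 0.13]
 [0.52 0.45 0.25]
 [0.53 0.39 0.18]
 [0.54 0.32 0.12]
 [0.51 0.44 0.25]
 [0.53 0.38 0.17]
 [0.54 0.29 0.12]
 [0.51 0.45 0.25]
 [0.53 0.38 0.17]
 [0.54 0.27 0.12]
 [0.51 0.44 0.25]
 [0.53 0.37 0.15]
 [0.53 0.15 0.13]
 [0.53 0.47 0.12]
 [0.53 0.36 0.13]
 [0.53 0.14 0.16]
 [0.53 0.42 0.13]
 [0.53 0.31 0.12]
 [0.5  0.45 0.25]
 [0.52 0.36 0.14]
 [0.52 0.13 0.16]
 [0.52 0.38 0.13]
 [0.53 0.28 0.12]
 [0.52 0.4  0.13]
 [0.52 0.27 0.12]
 [0.52 0.39 0.14]
 [0.51 0.12 0.2 ]
 [0.52 0.38 0.13]
 [0.51 0.11 0.2 ]
 [0.52 0.34 0.12]
 [0.51 0.4  0.14]
 [0.51 0.4  0.14]
 [0.51 0.36 0.12]
 [0.51 0.35 0.12]
 [0.18 0.42 0.31]
 [0.17 0.42 0.28]
 [0.18 0.42 0.3 ]
 [0.17 0.41 0.26]]
```

play_rows(
  motion="-4 -1.4 0 0.11 0; -8 -2.8 0 0.22 0; -12 -4.2 0 0.33 0; -16 -5.7 1 0.44 0; -20 -7.1 2 0.55 0; -24 -8.5 3 0.66 0; -28 -9.9 4 0.77 0; -32 -11.4 5 0.88 0; -36 -12.8 6 0.99 0; -39.5 -14.1 7 1.105 0",
)

```text
time: 1.13
tcp_pos: [0.4919, 0.1957, 0.1807]
ee_rot: [2.122, 2.316, 0.0]
ft_force: [0.1, 1.3, 0.4]
grip_width: 0.0002
```

```bash
python3 - <<'E'
from h import *
rel([.499,.190,.150],.093)
cam('wrist','w1');cam('side','s1')
E
```

```text
t 1.13 tcp [0.4919 0.1957 0.1807] tooly yaw 0.0873 z [ 0. -0. -1.] F [0.1 1.3 0.4] w 0.0002 q [ 0.38  0.34 -0.04  1.19 -0.    1.86]
  shift cm [-0.63  0.65  3.07] turn -0.006
```

View pics/w1.png

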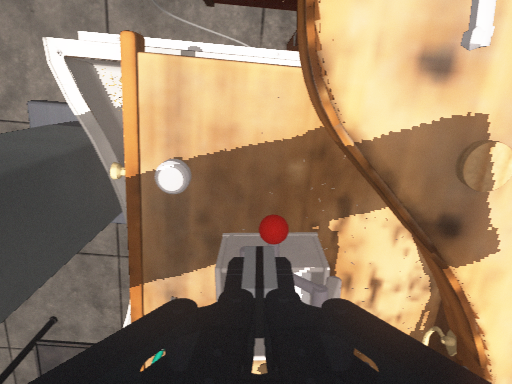

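View pics/s1.png

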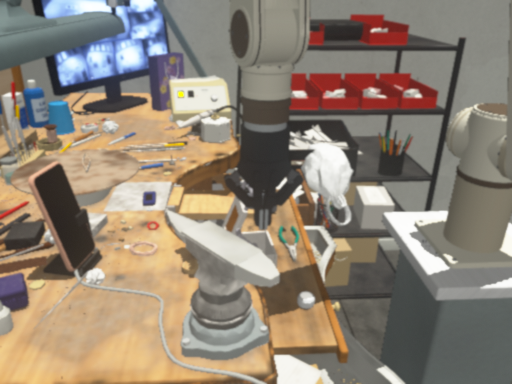

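```bash
python3 - <<'E'
from h import *
np.set_printoptions(precision=4,suppress=True)
d=cam('wrist');fr=d['frame'].astype(int);r,g,b=fr[...,0],fr[...,1],fr[...,2]
C=cloud(d);m=(r>130)&(g<70)&(b<70);v,u=np.where(m)
print(u.mean(),v.mean(),len(u),np.median(C[m],0),C[m].max(0),C[m].min(0))
p=onplane(d,u.mean(),v.mean(),.099);print(p)
rel([p[0]-.002,p[1]+.004,.130],.093)
E
```

```text
271.97439759036143 226.04819277108433 664 [0.5024 0.1889 0.1057] [0.512  0.2738 0.3041] [0.4873 0.1406 0.0124]
[0.5029 0.1859 0.099 ]
t 1.28 tcp [0.4916 0.1949 0.1795] tooly yaw 0.0881 z [-0.002 -0.002 -1.   ] F [-0.7  0.3  0. ] w -0.0003 q [ 0.38  0.34 -0.04  1.19 -0.    1.86]
  shift cm [-0.58  0.89  4.95] turn -0.005
```

play_rows(
  motion="-0.5 0.8 2.5 0 0; -0.5 0.8 4.6 0 0; -0.5 0.8 5.1 0 0; -0.5 1 5.5 0 0; -0.5 1.3 5.8 0 0; -0.5 1.6 6.1 0 0; -0.5 1.9 6.4 0 0; -0.5 2.2 6.7 0 0; -0.5 2.5 7 0 0; -0.5 2.5 7 0 0",
)

```text
time: 2.12
tcp_pos: [0.5176, 0.1922, 0.1091]
ee_rot: [-2.121, -2.317, 0.003]
ft_force: [1.0, 0.1, 0.9]
grip_width: 0.0001
```

```bash
python3 - <<'E'
from h import *
rel([.499,.190,.150],.093)
d=cam('wrist','w2');cam('side','s2');fr=d['frame'].astype(int);r,g,b=fr[...,0],fr[...,1],fr[...,2]
C=cloud(d);m=(r>130)&(g<70)&(b<70);m[:150]=0;v,u=np.where(m)
print(u.mean(),v.mean(),len(u),np.median(C[m],0))
E
```

```text
t 2.12 tcp [0.5176 0.1922 0.1091] tooly yaw 0.0882 z [-0.002 -0.001 -1.   ] F [1.  0.1 0.9] w 0.0001 q [ 0.36  0.44 -0.09  1.05 -0.    1.84]
  shift cm [-0.06 -1.88 -4.09] turn -0.005
258.64285714285717 248.07142857142858 14 [0.51727923 0.19689306 0.08230938]
```

View pics/w2.png

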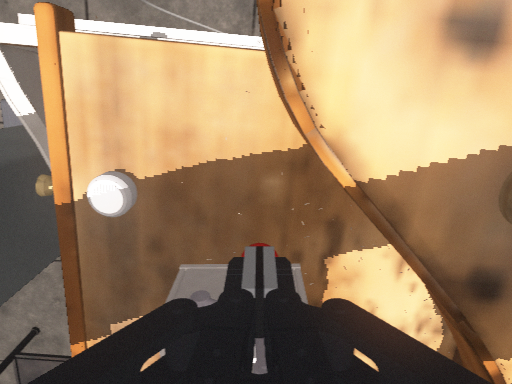

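play_rows(
  motion="0 0.2 0.2 0 0; 0 0.3 0.3 0 0; 0 0.3 0.3 0 0; 0 0 -1 0 0; 0 0 -4 0 0; 0 -1 -8 0 0; 0 -2 -11 0 0; 2 -4 -12 0 0; 2 -6 -12 0 0; 2 -6 -12 0 0",
)

```text
time: 3.05
tcp_pos: [0.4536, 0.2072, 0.2307]
ee_rot: [-2.119, -2.319, 0.003]
ft_force: [-0.1, -0.5, -0.6]
grip_width: 0.0001
```

```bash
python3 - <<'E'
from h import *
np.set_printoptions(precision=4,suppress=True)
rel([.499,.190,.150],.093)
d=cam('wrist','w3');fr=d['frame'].astype(int);r,g,b=fr[...,0],fr[...,1],fr[...,2]
C=cloud(d);m=(r>130)&(g<70)&(b<70);m[:150]=0;v,u=np.where(m)
print(u.mean(),v.mean(),len(u),np.median(C[m],0),C[m].max(0))
d=cam('top','t3');C=cloud(d);
E
```

```text
t 3.05 tcp [0.4536 0.2072 0.2307] tooly yaw 0.09 z [-0.001 -0.001 -1.   ] F [-0.1 -0.5 -0.6] w 0.0001 q [ 0.43  0.25 -0.03  1.29 -0.    1.91]
  shift cm [-2.11  4.38  8.07] turn -0.003
332.7934131736527 212.66167664670658 334 [0.5187 0.1899 0.0866] [0.5273 0.1972 0.0901]
```

View pics/w3.png

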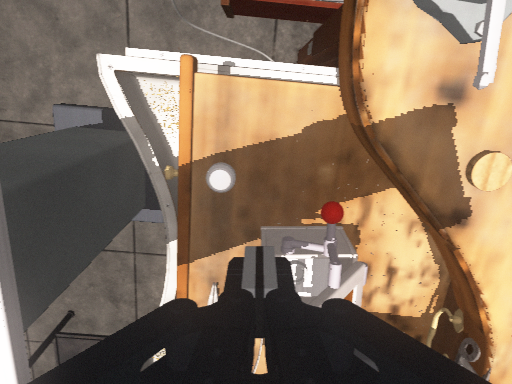

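View pics/t3.png

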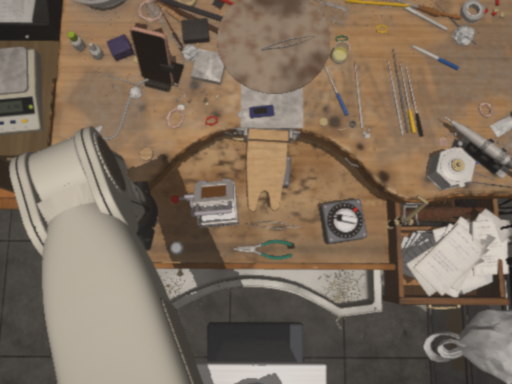

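The ball has gone 17 mm back and about 19 mm down, and the lid has sunk. Next I'll find the bar.

```bash
python3 - <<'E'
from h import *
np.set_printoptions(precision=4,suppress=True)
d=cam('top');C=cloud(d);b=cv2.cvtColor(d['frame'],cv2.COLOR_RGB2BGR)
cv2.imwrite('pics/c3.png',cv2.resize(b[170:235,160:250],None,fx=6,fy=6,interpolation=2))
for z0,z1 in((.14,.155),(.155,.165),(.165,.175),(.175,.185),(.185,.2)):
    m=(C[...,2]>z0)&(C[...,2]<z1)&(C[...,0]>.42)&(C[...,0]<.6)&(C[...,1]>.04)&(C[...,1]<.14);P=C[m];
    if len(P): print(z0,len(P),P.mean(0),P.min(0),P.max(0))
E
```

```text
0.14 297 [0.5058 0.0938 0.1482] [0.4942 0.0511 0.1402] [0.5192 0.1367 0.1549]
0.155 24 [0.4959 0.0892 0.1599] [0.4896 0.0545 0.1553] [0.504  0.1294 0.1645]
0.165 27 [0.4866 0.0939 0.1698] [0.472  0.0544 0.1658] [0.494  0.1285 0.1743]
0.175 176 [0.4782 0.0915 0.1789] [0.4711 0.0536 0.1752] [0.4864 0.129  0.1834]
```

View pics/c3.png

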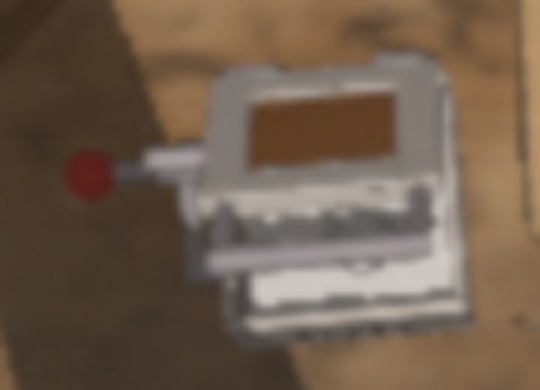

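```bash
python3 - <<'E'
from h import *
rel([.4785,.0918,.235],.091)
rel([.4785,.0918,.178],.091)
E
```

```text
t 3.2 tcp [0.4563 0.2068 0.2293] tooly yaw 0.0881 z [-0.001 -0.002 -1.   ] F [ 0.2 -1.  -0.2] w -0.0002 q [ 0.43  0.25 -0.03  1.29 -0.    1.91]
  shift cm [-11.65   1.2   -0.55] turn -0.003
t 3.2 tcp [0.4563 0.2068 0.2293] tooly yaw 0.0881 z [-0.001 -0.002 -1.   ] F [ 0.2 -1.  -0.2] w -0.0002 q [ 0.43  0.25 -0.03  1.29 -0.    1.91]
  shift cm [-11.65   1.21   5.15] turn -0.003
```

play_rows(
  motion="-3 0.3 -0.5 0 4.5; -6 0.6 -0.5 0 4.5; -9 0.9 -0.5 0 4.5; -11.6 1.2 -0.5 0 4.5; -11.6 1.2 -0.5 0 4.5; -11.6 1.2 1 0 4.5; -11.6 1.2 2.5 0 4.5; -11.6 1.2 2.5 0 4.5; -11.6 1.2 2.5 0 4.5; -11.6 1.2 2.5 0 4.5",
)

```text
time: 4.03
tcp_pos: [0.4788, 0.0925, 0.2047]
ee_rot: [2.121, 2.317, -0.003]
ft_force: [0.1, 0.1, 0.1]
grip_width: 0.0448
```

```bash
python3 - <<'E'
from h import *
rel([.4785,.0918,.178],.091)
cam('wrist','w4');cam('side','s4')
E
```

```text
t 4.03 tcp [0.4788 0.0925 0.2047] tooly yaw 0.0882 z [-0.001 -0.002 -1.   ] F [0.1 0.1 0.1] w 0.0448 q [ 0.19  0.24 -0.11  1.22 -0.    1.67]
  shift cm [-0.06 -0.04  2.67] turn -0.003
```

View pics/w4.png

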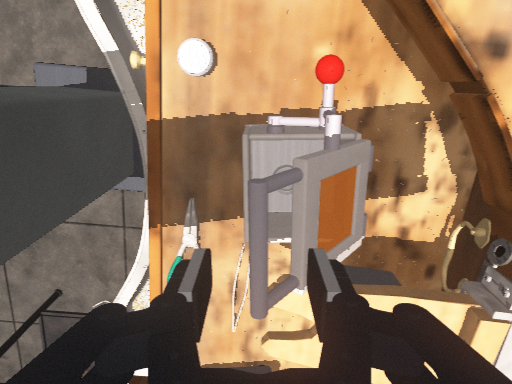

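The bar sits centred between the fingers, at about (260,290). The pads are at 210 and 308. Now I'll descend and close.

play_rows(
  motion="0 0 1 0 4.5; 0 0 2 0 4.5; 0 0 2.6 0 4.5; 0 0 2.6 0 4.5; 0 0 2.6 0 2; 0 0 2.6 0 0.5; 0 0 2.6 0 0.5; 0 0 2.6 0 0.5; 0 0 2.6 0 0.5; 0 0 2.6 0 0.5",
)

```text
time: 4.97
tcp_pos: [0.4789, 0.0926, 0.1795]
ee_rot: [2.12, 2.317, -0.001]
ft_force: [-2.9, -0.2, 2.5]
grip_width: 0.0076
```

```bash
cat > arc.py <<'E'
from h import *
import sys
H=np.array([.5587,.0975,.076]);a=.09;ex=np.array([np.cos(a),np.sin(a),0])
o=readout.get_obs();M=R.from_rotvec(o['ee_rot']).as_matrix();p=o['tcp_pos']
off=float(sys.argv[1]) # tcp z minus bar z
dz=p[2]-off-.076; dx=(H-p)@ex
th=np.arctan2(dz,dx);print('theta deg',np.degrees(th).round(1),'radius',np.hypot(dx,dz).round(4),'tcp',p.round(4),'F',o['ft_force'].round(1),'T',o['wrist_torque'].round(2),'w',round(o['grip_width'],4),'t',round(o['time'],2))
r=.128
for t in np.radians([float(x) for x in sys.argv[2:]]):
    q=p+ex*(r*np.cos(th)-r*np.cos(t))+[0,0,r*(np.sin(t)-np.sin(th))]
    print(round(np.degrees(t),1),(M.T@(q-p)*100).round(2))
E
python3 arc.py .002 48 45 42 39 36 33 30
```

```text
theta deg 51.8 radius 0.1292 tcp [0.4789 0.0926 0.1795] F [-2.9 -0.2  2.5] T [0.   0.41 0.13] w 0.0076 t 4.97
48.0 [-0.   -0.65  0.54]
45.0 [-0.   -1.13  1.01]
42.0 [-0.   -1.59  1.49]
39.0 [-0.   -2.03  2.  ]
36.0 [-0.   -2.44  2.53]
33.0 [ 0.   -2.82  3.08]
30.0 [ 0.   -3.17  3.66]
```

```bash
python3 - <<'E'
from h import *
d=cam('wrist');b=cv2.cvtColor(d['frame'],cv2.COLOR_RGB2BGR)
cv2.imwrite('pics/w5.png',cv2.resize(b[150:384,150:400],None,fx=2.5,fy=2.5))
d=cam('side');b=cv2.cvtColor(d['frame'],cv2.COLOR_RGB2BGR)
cv2.imwrite('pics/s5.png',cv2.resize(b[150:290,190:330],None,fx=4,fy=4))
E
```

```text
(no output)
```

View pics/w5.png

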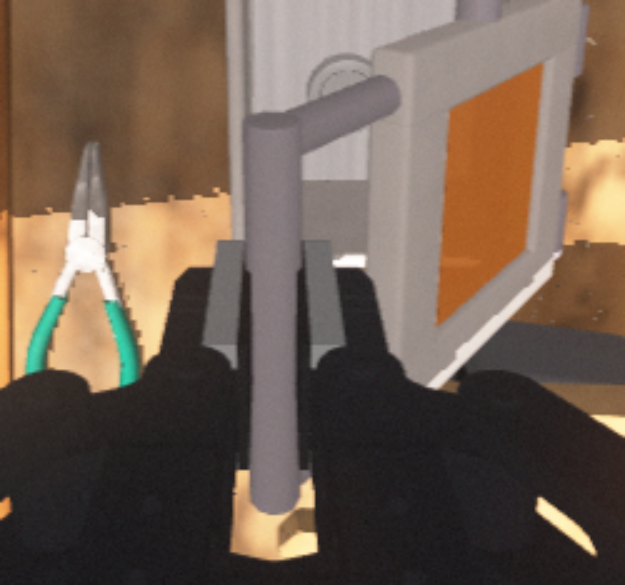

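View pics/s5.png

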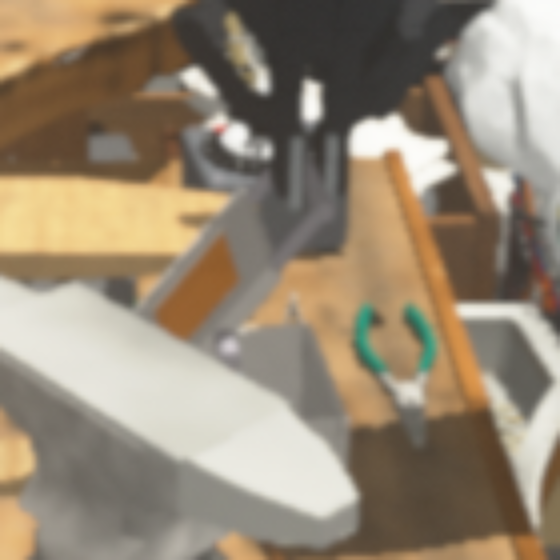

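The bar is seated between the pads. Now the first part of the arc.

play_rows(
  motion="0 -0.32 0.26 0 0; 0 -0.65 0.54 0 0; 0 -0.9 0.77 0 0; 0 -1.13 1.01 0 0; 0 -1.36 1.25 0 0; 0 -1.59 1.49 0 0; 0 -1.81 1.74 0 0; 0 -2.03 2 0 0; 0 -2.24 2.26 0 0; 0 -2.44 2.53 0 0",
)

```text
time: 5.9
tcp_pos: [0.455, 0.0904, 0.1539]
ee_rot: [2.12, 2.316, -0.0]
ft_force: [5.9, -0.8, -0.2]
grip_width: 0.0076
```

```bash
python3 arc.py .002 34 32 30 28 26 24 22 20 18 16
```

```text
theta deg 36.1 radius 0.1287 tcp [0.455  0.0904 0.1539] F [ 5.9 -0.8 -0.2] T [-0.1  -1.36  0.1 ] w 0.0076 t 5.9
34.0 [ 0.   -0.28  0.39]
32.0 [ 0.   -0.52  0.77]
30.0 [ 0.   -0.75  1.15]
28.0 [ 0.   -0.97  1.54]
26.0 [ 0.   -1.17  1.94]
24.0 [ 0.   -1.36  2.34]
22.0 [ 0.   -1.54  2.75]
20.0 [ 0.   -1.7   3.17]
18.0 [ 0.   -1.84  3.59]
16.0 [ 0.   -1.97  4.02]
```

play_rows(
  motion="0 -0.28 0.39 0 0; 0 -0.52 0.77 0 0; 0 -0.75 1.15 0 0; 0 -0.97 1.54 0 0; 0 -1.17 1.94 0 0; 0 -1.36 2.34 0 0; 0 -1.54 2.75 0 0; 0 -1.7 3.17 0 0; 0 -1.84 3.59 0 0; 0 -1.97 4.02 0 0",
)

```text
time: 6.73
tcp_pos: [0.4357, 0.0886, 0.1135]
ee_rot: [2.119, 2.315, 0.001]
ft_force: [4.7, -1.5, 2.8]
grip_width: 0.0075
```

```bash
python3 arc.py .002 14 12 10 8 6 4 2 0
```

```text
theta deg 16.1 radius 0.1283 tcp [0.4357 0.0886 0.1135] F [ 4.7 -1.5  2.8] T [-0.28 -1.39  0.09] w 0.0075 t 6.73
14.0 [ 0.   -0.12  0.44]
12.0 [ 0.   -0.22  0.88]
10.0 [ 0.   -0.31  1.32]
8.0 [ 0.   -0.38  1.76]
6.0 [ 0.   -0.43  2.2 ]
4.0 [ 0.   -0.47  2.65]
2.0 [ 0.   -0.5   3.09]
0.0 [ 0.01 -0.51  3.54]
```

play_rows(
  motion="0 -0.12 0.44 0 0; 0 -0.22 0.88 0 0; 0 -0.31 1.32 0 0; 0 -0.38 1.76 0 0; 0 -0.43 2.2 0 0; 0 -0.46 2.5 0 0; 0 -0.48 2.8 0 0; 0 -0.5 3.1 0 0; 0 -0.51 3.3 0 0; 0 -0.51 3.45 0 0",
)

```text
time: 7.57
tcp_pos: [0.4317, 0.0882, 0.0825]
ee_rot: [2.118, 2.314, 0.005]
ft_force: [-8.1, -3.2, 47.2]
grip_width: 0.0078
```

```bash
python3 arc.py .002 0 -1; python3 - <<'E'
from h import *
d=cam('side');b=cv2.cvtColor(d['frame'],cv2.COLOR_RGB2BGR)
cv2.imwrite('pics/s6.png',cv2.resize(b[150:290,190:330],None,fx=4,fy=4))
E
```

```text
theta deg 2.0 radius 0.1274 tcp [0.4317 0.0882 0.0825] F [-8.1 -3.2 47.2] T [-0.83  1.6   0.08] w 0.0078 t 7.57
0.0 [ 0.   -0.01  0.45]
-1.0 [ 0.   -0.01  0.68]
```

View pics/s6.png

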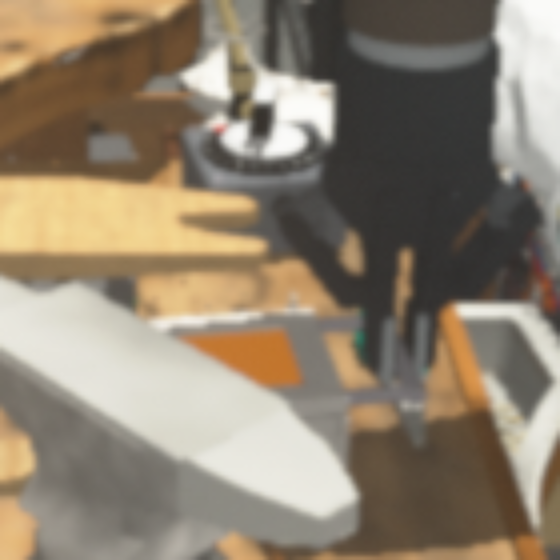

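play_rows(
  motion="0 0 0 0 0; 0 0 0 0 1.4; 0 0 0 0 2.0; 0 0 0 0 2.2; 0 0 0 0 2.2; 0 0 0 0 2.2; 0 0 -1 0 2.2; 0 0 -2.5 0 2.2; 0 0 -5 0 2.2; 0 0 -7.5 0 2.2",
)

```text
time: 8.45
tcp_pos: [0.4298, 0.0881, 0.1572]
ee_rot: [2.12, 2.316, -0.0]
ft_force: [-0.4, -0.5, 0.4]
grip_width: 0.022
```

```bash
python3 arc.py .002; python3 - <<'E'
from h import *
np.set_printoptions(precision=4,suppress=True)
d=cam('wrist','w7');C=cloud(d)
for uv in ((258,200),(258,240),(300,180),(350,180),(400,180),(420,260)): print(uv,w(d,*uv))
E
```

```text
theta deg 31.5 radius 0.1516 tcp [0.4298 0.0881 0.1572] F [-0.4 -0.5  0.4] T [-0.06  0.    0.01] w 0.022 t 8.45
(258, 200) [0.4288 0.0993 0.0799]
(258, 240) [0.4312 0.0709 0.0789]
(300, 180) [ 0.4658  0.0934 -0.0002]
(350, 180) [0.4848 0.1175 0.0799]
(400, 180) [0.516  0.1202 0.0799]
(420, 260) [0.5413 0.0665 0.0807]
```

View pics/w7.png

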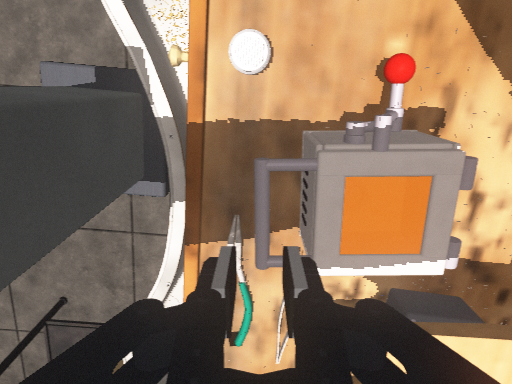

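The lid is level: bar top and lid top both read z≈0.080. Next is the dial. To stay within q6's range I'll make the half turn of about −2.86 rad on the way.

```bash
python3 - <<'E'
from h import *
rel([.476,-.1995,.2])
E
```

```text
t 8.5 tcp [0.4333 0.0888 0.1625] tooly yaw 0.0883 z [ 0.011  0.    -1.   ] F [1.  0.6 3.1] w 0.0218 q [ 0.2   0.18 -0.31  1.07 -0.    1.69]
  shift cm [-29.1    1.75  -3.72] turn 0
```

play_rows(
  motion="0 0 -2 -0.12 4; -3 0.2 -4 -0.24 4; -6 0.4 -4 -0.36 4; -9 0.5 -4 -0.48 4; -12 0.7 -4 -0.6 4; -15 0.9 -4 -0.72 4; -18 1.1 -4 -0.84 4; -21 1.3 -4 -0.96 4; -25 1.5 -4 -1.08 4; -29 1.7 -4 -1.2 4",
)

```text
time: 9.33
tcp_pos: [0.4744, -0.1944, 0.2022]
ee_rot: [0.467, 3.097, 0.004]
ft_force: [2.0, 0.8, -0.1]
grip_width: 0.0403
```

play_rows(
  motion="0 0 0 -0.12 4; 0 0 0 -0.24 4; 0 0 0 -0.36 4; 0 0 0 -0.48 4; 0 0 0 -0.6 4; 0 0 0 -0.72 4; 0 0 0 -0.84 4; 0 0 0 -0.96 4; 0 0 0 -1.08 4; 0 0 0 -1.2 4",
)

```text
time: 10.17
tcp_pos: [0.474, -0.1941, 0.2013]
ee_rot: [-1.372, 2.817, -0.002]
ft_force: [0.1, -0.1, 0.8]
grip_width: 0.0399
```

```bash
python3 - <<'E'
from h import *
np.set_printoptions(precision=4,suppress=True)
rel([.476,-.1995,.2],2.944)
d=cam('wrist','w8')
d=cam('top','t8');C=cloud(d)
def P(x0,x1,y0,y1,z0,z1): return C[(C[...,0]>x0)&(C[...,0]<x1)&(C[...,1]>y0)&(C[...,1]<y1)&(C[...,2]>z0)&(C[...,2]<z1)]
p=P(.42,.57,.04,.14,.07,.12);print('lid',len(p),p[:,2].min(),np.median(p[:,2]),p[:,2].max())
E
```

```text
t 10.17 tcp [ 0.474  -0.1941  0.2013] tooly yaw 2.4776 z [ 0.008  0.002 -1.   ] F [ 0.1 -0.1  0.8] w 0.0399 q [-0.39  0.28 -0.06  1.22  0.01 -1.3 ]
  shift cm [ 0.3  -0.49  0.13] turn -0.466
lid 1909 0.07003656065057128 0.08106439181140472 0.09143584497993909
```

View pics/w8.png

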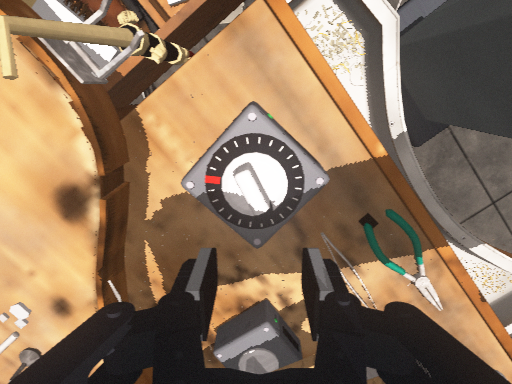

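View pics/t8.png

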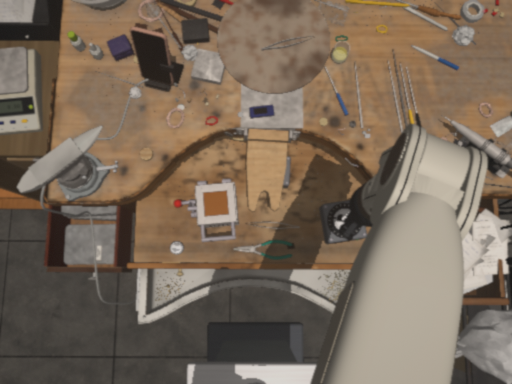

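```bash
python3 - <<'E'
from h import *
np.set_printoptions(precision=4,suppress=True)
d=cam('wrist')
for uv in ((254,180),(250,105),(258,240),(187,185),(328,180),(212,180),(258,330),(258,358),(290,330),(220,350)): print(uv,w(d,*uv))
print(-R.from_rotvec(np.ravel(d['rvec'])).as_matrix().T@np.ravel(d['tvec']), proj(d,[.476,-.1995,.097]))
E
```

```text
(254, 180) [ 0.4681 -0.2088  0.0949]
(250, 105) [ 0.4403 -0.2497  0.0555]
(258, 240) [ 0.5067 -0.1561  0.0579]
(187, 185) [ 0.522  -0.2322  0.0572]
(328, 180) [ 0.4273 -0.1625  0.0563]
(212, 180) [ 0.5013 -0.2232  0.0621]
(258, 330) [ 0.5737 -0.0719  0.0448]
(258, 358) [ 0.591  -0.0501  0.0531]
(290, 330) [ 0.5607 -0.031   0.0163]
(220, 350) [ 0.6218 -0.0756  0.0433]
[ 0.4235 -0.2573  0.3264] [253.4587 197.0887]
```

```bash
python3 - <<'E'
from h import *
np.set_printoptions(precision=4,suppress=True)
d=cam('wrist');C=cloud(d);fr=d['frame'].astype(int);r,g,b=fr[...,0],fr[...,1],fr[...,2]
box=(C[...,0]>.42)&(C[...,0]<.53)&(C[...,1]>-.26)&(C[...,1]<-.145)
m=box&(C[...,2]>.0935)&(C[...,2]<.1);P=C[m];rc=cv2.minAreaRect(P[:,:2].astype(np.float32));print('bar',rc,len(P),cv2.boxPoints(rc))
m=box&(C[...,2]>.054)&(C[...,2]<.0605);P=C[m];print('top',cv2.minAreaRect(P[:,:2].astype(np.float32)))
m=box&(C[...,2]>.064)&(C[...,2]<.073);P=C[m];print('skirt',cv2.minEnclosingCircle(P[:,:2].astype(np.float32)))
m=box&(r>140)&(g<80)&(b<80);v,u=np.where(m);P=C[m];print('mark',len(u),u.mean(),v.mean(),np.median(P,0),onplane(d,u.mean(),v.mean(),.060),cv2.minAreaRect(np.array([onplane(d,x,y,.06)[:2] for x,y in zip(u,v)],np.float32)))
bb=cv2.cvtColor(d['frame'],cv2.COLOR_RGB2BGR)
cv2.imwrite('pics/w9.png',cv2.resize(bb[100:250,180:330],None,fx=4,fy=4,interpolation=2))
E
```

```text
bar ((0.47597286105155945, -0.19900305569171906), (0.04276008531451225, 0.013390868902206421), 79.36888885498047) 971 [[ 0.4654 -0.2188]
 [ 0.4786 -0.2213]
 [ 0.4865 -0.1792]
 [ 0.4733 -0.1768]]
top ((0.47575807571411133, -0.19942790269851685), (0.09139978140592575, 0.09137813001871109), 8.863863945007324)
skirt ((0.47588008642196655, -0.19913676381111145), 0.02704128809273243)
mark 111 212.86486486486487 179.53153153153153 [ 0.5006 -0.2231  0.0619] [ 0.5011 -0.2228  0.06  ] ((0.5010489225387573, -0.22279858589172363), (0.005969271995127201, 0.011705402284860611), 51.524208068847656)
```

View pics/w9.png

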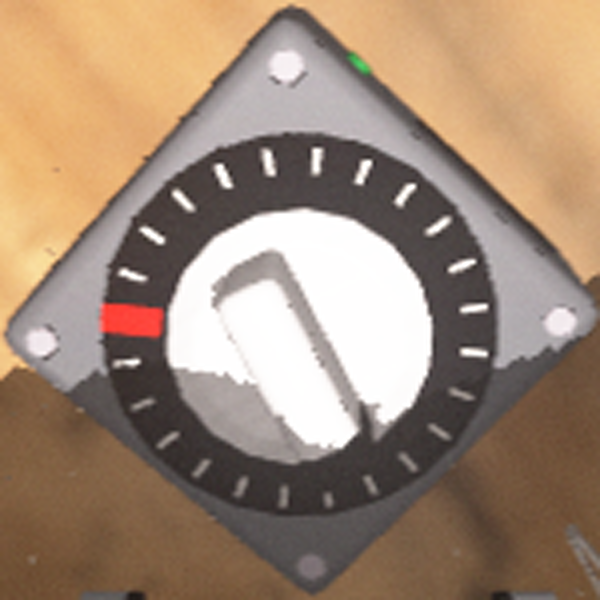

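```bash
python3 - <<'E'
from h import *
rel([.4759,-.1993,.090],2.956)
E
```

```text
t 10.37 tcp [ 0.4742 -0.1942  0.2017] tooly yaw 2.4687 z [ 0.009  0.002 -1.   ] F [ 0.   0.2 -1. ] w 0.0402 q [-0.39  0.28 -0.06  1.22  0.01 -1.29]
  shift cm [ 0.37 -0.39 11.17] turn -0.487
```

play_rows(
  motion="0.2 -0.2 1 -0.12 4; 0.4 -0.4 3 -0.24 4; 0.4 -0.4 5 -0.36 4; 0.4 -0.4 7 -0.48 4; 0.4 -0.4 8 -0.487 4; 0.4 -0.4 8 -0.487 4; 0.4 -0.4 8 -0.487 4; 0.4 -0.4 8 -0.487 4; 0.4 -0.4 8 -0.487 4; 0.4 -0.4 8 -0.487 4",
)

```text
time: 11.2
tcp_pos: [0.4764, -0.2, 0.1229]
ee_rot: [-1.999, 2.412, -0.01]
ft_force: [0.4, 0.4, 0.1]
grip_width: 0.04
```

```bash
python3 - <<'E'
from h import *
rel([.4759,-.1993,.090],2.956)
cam('wrist','w10')
E
```

```text
t 11.2 tcp [ 0.4764 -0.2     0.1229] tooly yaw 2.9548 z [ 0.011  0.001 -1.   ] F [0.4 0.4 0.1] w 0.04 q [-0.4   0.36 -0.18  1.03  0.01 -1.78]
  shift cm [-0.05  0.1   3.29] turn -0.001
```

View pics/w10.png

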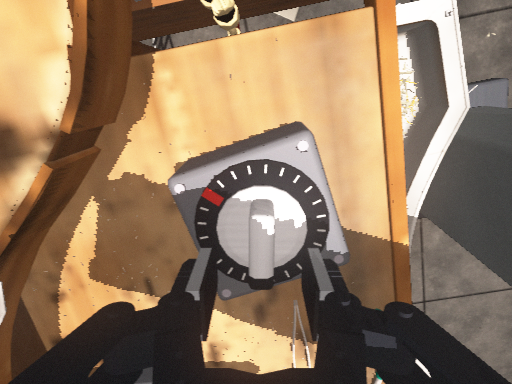

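The grip bar at (260,240) is centred between the pads and aligned with them. Now I'll descend and close.

play_rows(
  motion="0 0.1 1.5 0 4; 0 0.1 3 0 4; 0 0.1 3.2 0 4; 0 0.1 3.2 0 4; 0 0.1 3.2 0 2; 0 0.1 3.2 0 0.8; 0 0.1 3.2 0 0.8; 0 0.1 3.2 0 0.8; 0 0.1 3.2 0 0.8; 0 0.1 3.2 0 0.8",
)

```text
time: 12.08
tcp_pos: [0.4757, -0.2, 0.0919]
ee_rot: [-1.999, 2.412, -0.011]
ft_force: [-2.9, 0.4, 4.7]
grip_width: 0.0121
```

```bash
python3 - <<'E'
from h import *
rel([.4759,-.1993,.090],2.956)
E
```

```text
t 12.08 tcp [ 0.4757 -0.2     0.0919] tooly yaw 2.9547 z [ 0.011  0.    -1.   ] F [-2.9  0.4  4.7] w 0.0121 q [-0.4   0.39 -0.22  0.95  0.   -1.78]
  shift cm [-0.07 -0.01  0.19] turn -0.001
```

play_rows(
  motion="0 0 0 0.11 0.5; 0 0 0 0.22 0.5; 0 0 0 0.33 0.5; 0 0 0 0.44 0.5; 0 0 0 0.55 0.5; 0 0 0 0.66 0.5; 0 0 0 0.77 0.5; 0 0 0 0.88 0.5; 0 0 0 0.99 0.5; 0 0 0 1.1 0.5",
)

```text
time: 12.92
tcp_pos: [0.4752, -0.1998, 0.0919]
ee_rot: [-0.435, 3.101, -0.001]
ft_force: [-1.5, 1.0, 0.8]
grip_width: 0.0119
```

```bash
python3 - <<'E'
from h import *
rel([.4759,-.1993,.0919])
E
```

```text
t 12.92 tcp [ 0.4752 -0.1998  0.0919] tooly yaw 1.8495 z [ 0.01   0.001 -1.   ] F [-1.5  1.   0.8] w 0.0119 q [-0.4   0.39 -0.22  0.95  0.   -0.68]
  shift cm [-0.08  0.03  0.  ] turn 0
```

play_rows(
  motion="0 0 0 0.11 0.5; 0 0 0 0.22 0.5; 0 0 0 0.33 0.5; 0 0 0 0.44 0.5; 0 0 0 0.55 0.5; 0 0 0 0.66 0.5; 0 0 0 0.77 0.5; 0 0 0 0.88 0.5; 0 0 0 0.98 0.5; 0 0 0 1.04 0.5",
)

```text
time: 13.75
tcp_pos: [0.4752, -0.1994, 0.0919]
ee_rot: [1.169, 2.906, 0.008]
ft_force: [-0.2, 2.4, -1.5]
grip_width: 0.0116
```

```bash
python3 - <<'E'
from h import *
rel([.4759,-.1993,.0919],.806)
d=cam('wrist');bb=cv2.cvtColor(d['frame'],cv2.COLOR_RGB2BGR)
cv2.imwrite('pics/w11.png',cv2.resize(bb[150:350,160:360],None,fx=3,fy=3,interpolation=2))
E
```

```text
t 13.75 tcp [ 0.4752 -0.1994  0.0919] tooly yaw 0.8058 z [ 0.01   0.001 -1.   ] F [-0.2  2.4 -1.5] w 0.0116 q [-0.4   0.39 -0.22  0.95  0.01  0.36]
  shift cm [-0.05  0.05  0.  ] turn -0.0
```

View pics/w11.png

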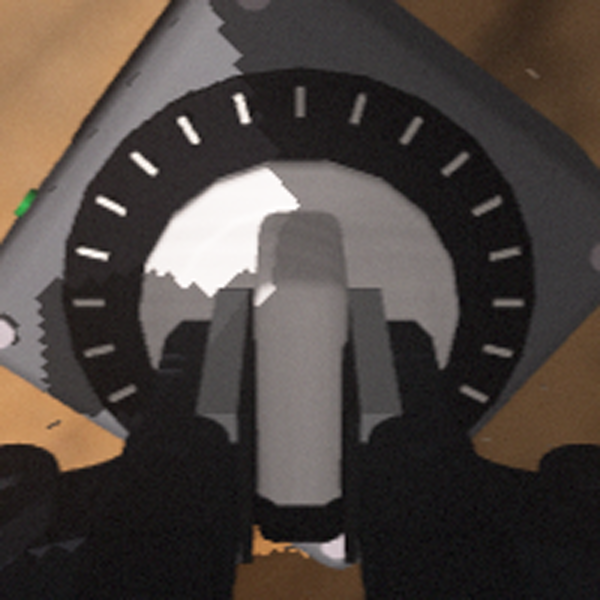

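play_rows(
  motion="0 0 0 0 0.5; 0 0 0 0 2; 0 0 0 0 3.5; 0 0 0 0 4; 0 0 -1 0 4; 0 0 -4 0 4; 0 0 -8 0 4; 0 0 -12 0 4; 0 0 -16 0 4; 0 0 -18 0 4",
)

```text
time: 14.63
tcp_pos: [0.4748, -0.2003, 0.2785]
ee_rot: [1.167, 2.898, 0.008]
ft_force: [0.2, 0.0, 0.7]
grip_width: 0.0402
```

play_rows(
  motion="4 2 0 0 4; 8 4 0 0 4; 8 4 0 0 4; 8 4 0 0 4; 8 4 0 0 4; 8 4 0 0 4; 8 4 0 0 4; 8 4 0 0 4; 8 4 0 0 4; 8 4 0 0 4",
)

```text
time: 15.47
tcp_pos: [0.4449, -0.1166, 0.2774]
ee_rot: [1.168, 2.898, 0.007]
ft_force: [0.2, -0.9, -0.0]
grip_width: 0.0401
```

```bash
python3 - <<'E'
from h import *
np.set_printoptions(precision=4,suppress=True)
rel([.4759,-.1993,.0919],.806)
d=cam('wrist','w12');c=proj(d,[.4759,-.1993,.065]);print(c)
d=cam('top');bb=cv2.cvtColor(d['frame'],cv2.COLOR_RGB2BGR)
cv2.imwrite('pics/t12.png',cv2.resize(bb[165:255,160:390],None,fx=3.4,fy=3.4,interpolation=2))
E
```

```text
t 15.47 tcp [ 0.4449 -0.1166  0.2774] tooly yaw 0.8043 z [ 0.018 -0.002 -1.   ] F [ 0.2 -0.9 -0. ] w 0.0401 q [-0.26  0.14 -0.05  1.37  0.    0.51]
  shift cm [-7.7  -4.01 18.62] turn -0.002
[221.9744 235.5073]
```

View pics/w12.png

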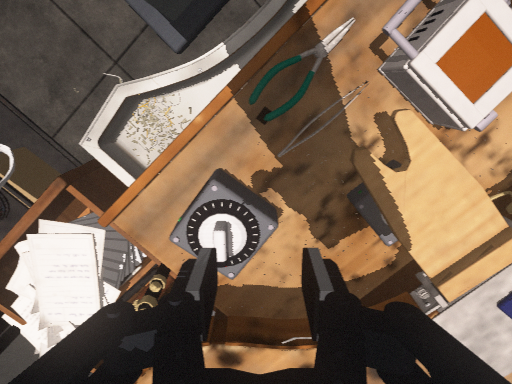

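View pics/t12.png

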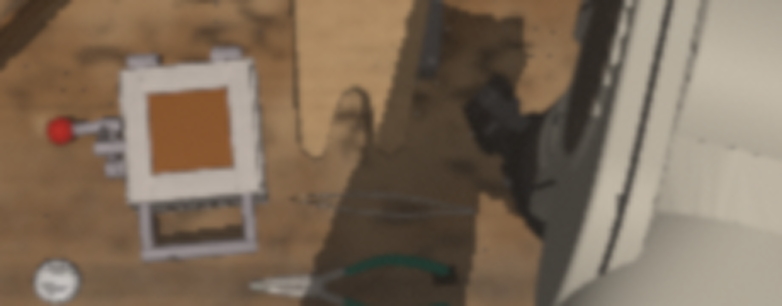

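```bash
python3 - <<'E'
from h import *
rel([.33,.06,.30])
E
```

```text
t 15.57 tcp [ 0.4449 -0.1164  0.2775] tooly yaw 0.8047 z [ 0.018 -0.002 -1.   ] F [ 0.3 -0.5  0.6] w 0.0397 q [-0.26  0.14 -0.05  1.37  0.    0.51]
  shift cm [20.47  4.77 -2.49] turn 0
```

play_rows(
  motion="3 0.7 -1 0 4; 6 1.4 -2 0 4; 9 2.1 -2 0 4; 12 2.8 -2 0 4; 15 3.5 -2 0 4; 18 4.2 -2 0 4; 20 4.7 -2 0 4; 20 4.7 -2 0 4; 20 4.7 -2 0 4; 20 4.7 -2 0 4",
)

```text
time: 16.4
tcp_pos: [0.3334, 0.0561, 0.2953]
ee_rot: [1.167, 2.897, 0.008]
ft_force: [0.2, -0.9, 0.2]
grip_width: 0.0398
```

```bash
python3 - <<'E'
from h import *
np.set_printoptions(precision=4,suppress=True)
d=cam('wrist','w13');print(proj(d,[.4759,-.1993,.065]))
d=cam('top','t13');bb=cv2.cvtColor(d['frame'],cv2.COLOR_RGB2BGR)
cv2.imwrite('pics/t13c.png',cv2.resize(bb[190:250,312:377],None,fx=9,fy=9,interpolation=2))
C=cloud(d);fr=d['frame'].astype(int);r,g,b=fr[...,0],fr[...,1],fr[...,2]
box=(C[...,0]>.42)&(C[...,0]<.53)&(C[...,1]>-.26)&(C[...,1]<-.145)
m=box&(C[...,2]>.088)&(C[...,2]<.103);P=C[m]
if len(P)>5: print('bar',cv2.minAreaRect(P[:,:2].astype(np.float32)))
E
```

```text
[193.36   364.6919]
bar ((0.4763232171535492, -0.20020000636577606), (0.012686124071478844, 0.04261673986911774), 46.61857986450195)
```

View pics/t13c.png

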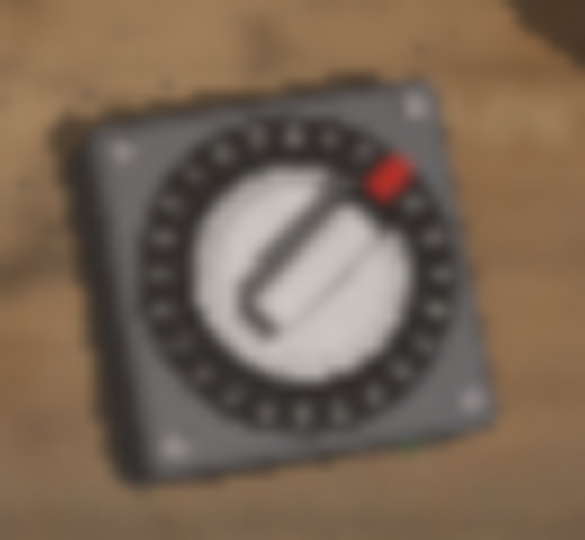

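View pics/w13.png

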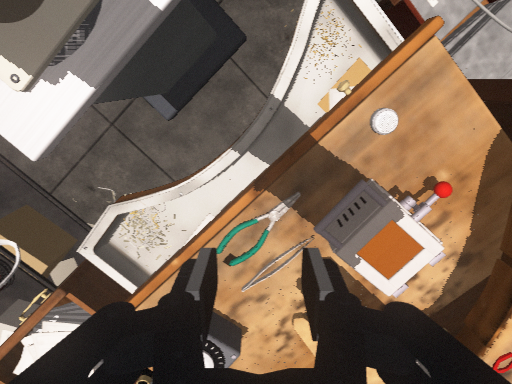

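The dial looks right: grip bar at −43.4°, mark at −43.3°. One last check of the lid.

```bash
python3 - <<'E'
from h import *
np.set_printoptions(precision=4,suppress=True)
d=cam('wrist');bb=cv2.cvtColor(d['frame'],cv2.COLOR_RGB2BGR)
a=cv2.resize(bb[150:320,290:470],None,fx=2.2,fy=2.2)
d=cam('top');bb=cv2.cvtColor(d['frame'],cv2.COLOR_RGB2BGR)
b=cv2.resize(bb[170:244,160:250],(396,374),interpolation=2)
cv2.imwrite('pics/l14.png',np.hstack([a[:374,:396],b]))
C=cloud(d)
for n,(x,y) in dict(back=(.54,.096),front=(.473,.09),bar=(.431,.086)).items():
    q=np.hypot(C[...,0]-x,C[...,1]-y)+10*(C[...,2]<.05); i=np.unravel_index(q.argmin(),q.shape);print(n,C[i])
m=(C[...,0]>.415)&(C[...,0]<.445)&(C[...,1]>.06)&(C[...,1]<.115)&(C[...,2]>.05);print('bar z',np.median(C[m],0),C[m][:,2].max(),m.sum())
print(readout.get_obs()['time'])
E
```

```text
back [0.5402 0.0952 0.0811]
front [0.4721 0.0894 0.0813]
bar [0.4317 0.0862 0.0829]
bar z [0.4317 0.0885 0.0798] 0.08540710897328505 109
16.6
```

View pics/l14.png

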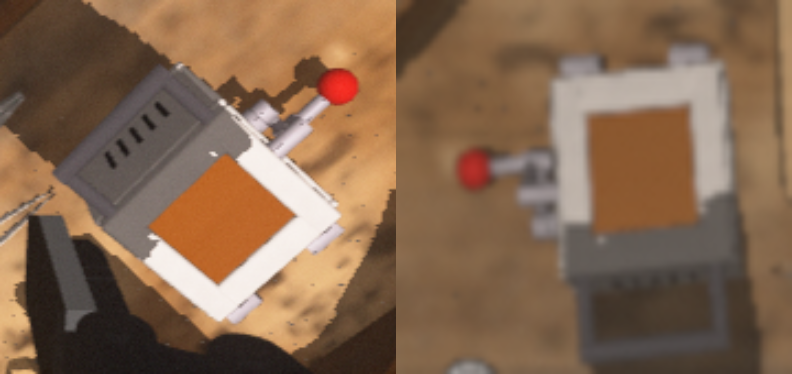

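```bash
python3 - <<'E'
from h import *
d=cam('top');C=cloud(d)
def fit(x0,x1,y0,y1,z0,z1):
    P=C[(C[...,0]>x0)&(C[...,0]<x1)&(C[...,1]>y0)&(C[...,1]<y1)&(C[...,2]>z0)&(C[...,2]<z1)]
    s=np.linalg.lstsq(np.c_[P[:,:2]-P[:,:2].mean(0),np.ones(len(P))],P[:,2],rcond=None)[0];print(s.round(4),len(P))
fit(.475,.55,.06,.13,.07,.09);fit(.44,.51,-.235,-.16,.055,.061)
print(readout.get_obs()['ft_force'].round(1)); workorder.close_job()
E
```

```text
[0.0005 0.004  0.0809] 1028
[ 0.0046 -0.003   0.0592] 248
[ 0.3 -0.5 -0.3]
the job is handed in; nothing more can be done
```

I handed the job in with the lid shut and the dial set to the red mark. The hand-in reports no verdict, so this rests on my own checks.

- **Stay:** I pushed the red ball about 17 mm back and 19 mm down with closed fingertips. The lid sank to about 51° and stayed there (lid joint about 0.29 rad).
- **Lid:** I lowered it by its bar, gripped the whole way, at about 0.45 rad/s and slower at the end. As it seated, the upward force on the gripper rose to about 47 N, which is below the wrist limit. At the end the lid plane was level to about 0.001 rad, with its top at 81 mm.
- **Dial:** I turned the timer dial (the larger unit) 2.15 rad clockwise, released it and backed off. In the final top view the grip bar stood at −43.4° and the red mark at −43.3°. Earlier readings of the mark ranged from −43.0° to −46.1°; even the worst of those would leave it within the 6° tolerance.
- **Other items:** I did not touch the loupe, pliers or tweezers. I did not measure whether any of them moved. In the pictures the loupe, pliers and tweezers look undisturbed. The ring blank is now under the shut lid, so I could not check it at the end.
- **Finish:** The arm ended clear of everything with no contact force, about 16.6 s into the 72 s allowed.

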